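Clamp a guide block in the one-hand bar clamp

TASK

Clamp the steel guide block in the one-hand bar clamp that is screwed to the bench: slide it flat on the bench, one end first, between the open jaws until that end is right up against the steel bar, then work the orange trigger - squeeze it towards the grip and let it spring back, as often as it takes - until the jaws hold the block tight. The block's sides are finished, so stop as soon as the trigger goes hard and do not force it. Leave the trigger released, and leave everything else on the bench alone.

Things in the scene. Friction and masses are not known exactly. Their poses are not given: they have to be found in the camera images.
- pump_clamp: One-hand ratchet bar clamp lying flat, foot plate screwed to the bench; housing, fixed jaw and grip never move. Frame (all mm below): x=0 middle of the bar, y=0 face of the fixed jaw's pad, z=0 bench, z up. Throat opens to -x, grip points to +x. Steel bar runs along y: x -4 to 4, z 12 to 35; it stops the block's end at x=-4. Housing x -22 to 28, y 8 to 86, 48 high. Bar tail out to y 140.
- fixed_jaw_pad (a point): Middle of the fixed jaw's orange pad, at (-39, 0, 24) mm in pump_clamp's frame; axes as pump_clamp. Pads cover x -66 to -12, z 9 to 39. Both jaw arms end at x=-71 and are 44 high; the fixed one stands at y 0 to 30. The bench between the jaws is bare. The block is home when its end is within 5 mm of the bar (its centre at x=-46) and its length is along x.
- grip_mid (a point): Middle of the black pistol grip, a fixed bar along x; at (90, 63, 28) mm in pump_clamp's frame, axes as pump_clamp. The grip covers x 36 to 126, y 50 to 76, z 11 to 45. Grip and trigger at rest are 67 wide together (y 9 to 76); from above both can be reached freely for x 60 to 105.
- sliding_jaw: Far jaw, black with an orange pad, on the end of the bar, sliding with it to +y of pump_clamp; origin on its pad face, at the bar's x, bench height; axes as pump_clamp. Reaches 28 mm behind the face. Pads stand 48 to 60 mm apart at the start. A brake of 20 to 30 N holds it where it is: it is moved with the trigger, not by hand. Its pad gives 1 mm for 30 N.
- trigger (a joint): Orange trigger lever on the pin at (-36, 20) mm of pump_clamp; 0 = at rest, 0.21 rad = fully squeezed (stop, 26 mm at trigger_pad); a spring returns it. A full squeeze draws the jaw in about 5 mm (the first one 3 to 8 mm), after some idle way; the jaw stays. Free: up to 15 N at trigger_pad. Block nipped: it goes hard short of its stop, each further N puts about 3 N on the block.
- trigger_pad (a point): Where the trigger is pressed, middle of its front face; at rest at (90, 9, 28) mm in pump_clamp's frame; moves with the trigger, axes as pump_clamp at rest. The face is flat for x 40 to 102, z 12 to 44; press to +y; 50 mm before it is free. When it has gone hard, 20 to 25 N here clamps well; 45 N here (about 120 N on the block) marks the block's sides.
- guide_block: Plain steel block with drilled holes, 32 (x) by 84 (y) by 25 (z) mm, about 0.46 kg, flat on the bench in front of the clamp's throat; origin at the centre of its underside, y along its length. Its length starts within 0.3 rad of pump_clamp's x, its centre 125 to 150 mm before the bar; either end may go first.
- squeeze_bottle: White squeeze bottle, 58 mm diameter, 180 mm tall; bystander. Origin at the centre of its underside.
- bin_yellow_a: Small yellow open-fronted bin with nuts, 122 x 83 x 50 mm; bystander. Origin at the centre of its underside.
- tape_roll: Roll of black insulating tape lying flat, 66 mm diameter, 18 mm high; bystander. Origin at the centre of its underside.
- screwdriver_red: Red-handled screwdriver lying flat, 200 mm long; bystander. Origin at its middle, on the bench.
- chalk_box: Small red and white box of marking chalk, 40 x 60 x 22 mm; bystander. Origin at the centre of its underside.
Not all that is in view belongs to the job. What is shaped like the guide_block but black or purple is not meant.

How it is judged:
By the outcome, as a careful person would: the job done as asked, in the order asked, and still so for the second after the job is handed in, with the robot touching nothing.
It also fails if it takes over 62 s, if anything falls off the work surface, if the arm or the gripper's body presses on something with over 40 N, if the wrist force passes 120 N, or if a joint passes its speed limit or range.

ROBOT

A 7-joint arm with a two-finger parallel gripper is mounted at the origin on a cart in front of the work surface, level with it; the furniture and walls round the work are solid. World frame = base frame: x ahead of the robot, y to its left, z up, the work surface at z = 0. Lengths are in m, angles in rad, forces in N, time in s.
With the tool pointing down it reaches from about 0.4 to 0.85 m from the base axis. Payload 4.4 kg.
Tool frame: the origin (TCP) lies midway between the tips of the shut fingers; the grasp point (between the pads) lies 19 mm behind it; z points along the fingers, x is the direction in which the jaws open and shut, and the axes are right-handed (so a half turn about z gives the same grasp; the last joint's range is limited). The gripper opens to 94 mm and grips with 3 to 60 N. Pads are 16 mm wide; open, the fingers measure 119 mm over their backs; the gripper's body (75 mm by 177 mm) begins 78 mm behind the grasp point.
Start: joints at [1.118, 0.628, 0.038, 1.517, -0.027, 0.996, -0.02], TCP at [0.245, -0.602, 0.205] pointing down, gripper open.
Joint ranges: [-3.06, 3.06], [-0.37, 2.12], [-1.25, 1.32], [0.18, 2.47], [-1.1, 4.24], [0.23, 1.98], [-2.94, 2.94]. Speed limits (rad/s): [2.57, 2.57, 3.14, 3.14, 3.14, 3.14, 3.14].

INTERFACE

Orientations are given as a rotation vector (axis times angle).
In Python, from plant import observe, get_image, calibration, job_done gives the robot as it stands. The module is installed in compiled form; this text tells all that it offers.
- The arm moves only by the shell command python3 -m pendant 'ROWS' [FORCE]. ROWS is JSON, a list of rows, each a list of 3 entries, a list of its own where there are three numbers: the finger opening in cm, from 0 to 9.4, then the shift along the tool's x, y, z in cm, then the turn, a rotation vector about the tool's x, y, z in degrees. In form: [[jaw, [x, y, z], [ax, ay, az]], ...]. A call has 1 to 12 rows; each row is the pose to reach, as a shift and turn from the pose commanded when the call began, along the tool's axes at that moment; what a row does not reach only later rows make up. A row lasts 1/12 s, in which the tool goes at most 41.7 mm and 7.16 degrees, less where a joint would pass 70% of its speed; a pose out of reach is approached as far as the arm can. A call with a gripper value outside its range is refused whole. The fingers move at their own pace and stop on an object; FORCE is the grip in N (left out, the last holds). Time passes only in rows, so rows that repeat a pose let the fingers close. It gives the time, the measured TCP pose, the force and the opening at its end, in the units of the state.
- observe(): the state, without advancing time (a new reading comes with each control period).
- get_image(name): name is "scene" or "top" or "wrist"; returns the picture (384x512x3 uint8, red, green, blue); there is no depth.
- calibration(name): a dict with "intrinsics" (3x3 intrinsics, pixels), "cam_to_world" (4x4, takes a point from camera to world coordinates). Camera axes: x right, y down, z forward; pixel columns grow to the right and rows downward; lengths in m; the calibration is good to about 2 mm. The wrist camera is an equidistant fisheye: a pixel r from the principal point sees the ray r / f radians off the axis. A picture is of the moment at which its call begins: read the wrist's pose just before it. calibration takes no time and is no camera call; for the wrist camera it gives the pose at the moment of the call.
- job_done(): hands the job in, once; it reports no verdict.
The state is a dict: "clock": time; "q": joint angles; "qvel": joint speeds; "effort": joint torques, N m; "ee_pos": TCP position; "tcp_rot": TCP orientation; "ft_force": force on the tool from outside, world axes, zero at the start; "moment": the same for the moment, N m; "gripper_width": finger opening in m.
Only numpy, scipy, OpenCV 4.12 (cv2) and the standard library are available. Lean on these libraries where they do the work, as an engineer would, in place of code of your own. Each camera call takes 0.05 s, during which the arm holds its last target. There are 200 camera calls.

## Working session

There is one attempt and no reset: what is moved stays moved. The work goes in short steps, Python scripts to look and compute and a shell command to move; the robot and the scene stay as the last step left them, time stands still between calls to the robot, and variables do not carry over. Pictures are saved under pics/ and viewed, about 8 in all and at most 12, crops included, and the job is handed in when it is done.

```bash
mkdir -p pics; cat > h.py <<'E'
import numpy as np, cv2
from plant import observe, get_image, calibration, job_done
def snap(n,f):
    c=calibration(n); im=get_image(n); cv2.imwrite('pics/'+f+'.png',im[:,:,::-1]); np.savez('pics/'+f+'.npz',K=c['intrinsics'],T=c['cam_to_world']); return im,c
def cast(f,uv,z,fish=False):
    d=np.load('pics/'+f+'.npz');K,T=d['K'],d['T']
    uv=np.atleast_2d(uv).astype(float)
    a=np.c_[(uv[:,0]-K[0,2])/K[0,0],(uv[:,1]-K[1,2])/K[1,1]]
    if fish:
        r=np.linalg.norm(a,axis=1)+1e-12; d=np.c_[a*(np.sin(r)/r)[:,None],np.cos(r)]
    else: d=np.c_[a,np.ones(len(a))]
    w=d@T[:3,:3].T; o=T[:3,3]
    return o+w*((z-o[2])/w[:,2])[:,None]
E
python3 - <<'E'
from h import *
a,c=snap('top','top0'); b,c2=snap('scene','scene0')
cv2.imwrite('pics/both.png',cv2.resize(np.hstack([a,b])[:,:,::-1],(800,300),interpolation=cv2.INTER_AREA))
cv2.imwrite('pics/top0b.png',cv2.resize(a[:,:,::-1],(800,600),interpolation=cv2.INTER_CUBIC))
print(c,c2); o=observe(); print(o)
E
```

```text
{'intrinsics': array([[373.65676891,   0.        , 254.29915532],
       [  0.        , 373.65676891, 190.07580935],
       [  0.        ,   0.        ,   1.        ]]), 'cam_to_world': array([[-0.08164007, -0.97593608,  0.20219708,  0.3771284 ],
       [-0.99665698,  0.0793057 , -0.01963357,  0.01160698],
       [ 0.00312573, -0.20312402, -0.97914803,  1.28043145],
       [ 0.        ,  0.        ,  0.        ,  1.        ]])} {'intrinsics': array([[420.75856843,   0.        , 248.94765944],
       [  0.        , 420.75856843, 191.059058  ],
       [  0.        ,   0.        ,   1.        ]]), 'cam_to_world': array([[ 0.91368332, -0.34169532,  0.22006156,  0.32710939],
       [-0.406343  , -0.77900034,  0.47753935, -0.59591026],
       [ 0.00825506, -0.52574022, -0.85060512,  1.13550039],
       [ 0.        ,  0.        ,  0.        ,  1.        ]])}
{'clock': 0.1, 'q': array([ 1.11819269,  0.62924571,  0.03843876,  1.51823266, -0.02699421,
        0.99632711, -0.01998271]), 'qvel': array([ 0.00019655, -0.00115862, -0.00123453, -0.00175103, -0.00090671,
        0.00103277, -0.00059301]), 'effort': array([ 1.95841443e-03, -5.50788224e+01,  1.14712670e+00, -1.87116516e+01,
       -5.21595986e-02,  1.92117045e-02,  8.12621488e-05]), 'ee_pos': array([ 0.24500613, -0.601416  ,  0.20466243]), 'tcp_rot': array([-2.60623191e+00,  1.75251344e+00,  2.22401660e-03]), 'ft_force': array([ 0.17932359,  0.62394399, -0.0920801 ]), 'moment': array([ 0.01325743, -0.01208883,  0.01186605]), 'gripper_width': 0.0942167267103079}
```

View pics/top0b.png

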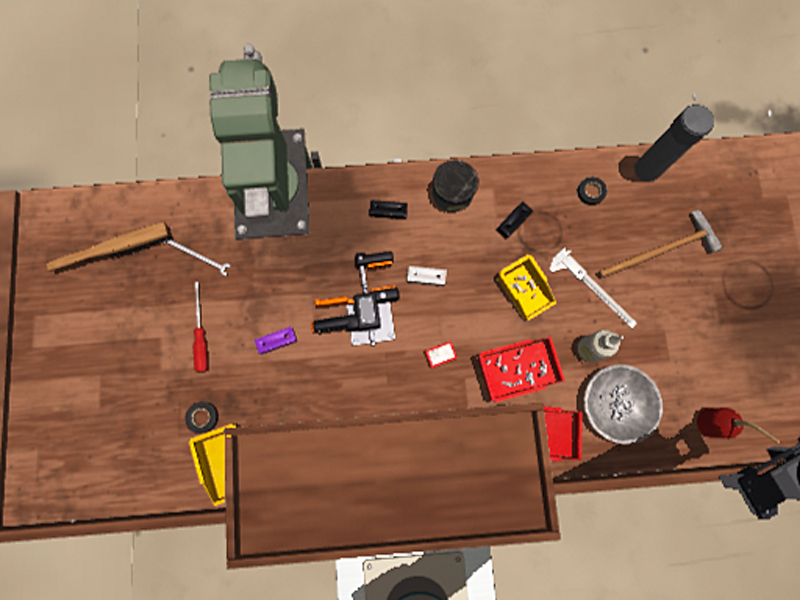

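View pics/scene0.png

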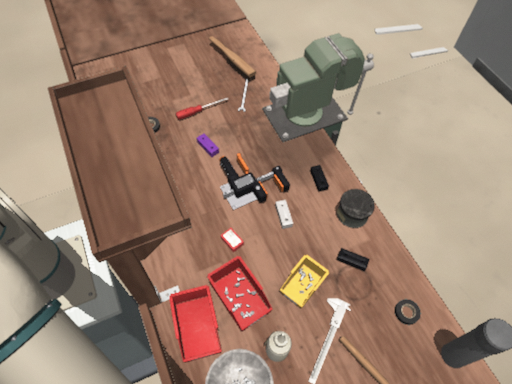

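Candidates for the guide block, in the 800x600 top picture: silver (427,275), black (388,209), black (514,219) and purple (276,340). I choose the silver one, which lies in front of the throat. Next is a close crop to check it and measure.

```bash
python3 - <<'E'
from h import *
a=cv2.imread('pics/top0.png'); 
x0,y0=195,145
c=cv2.resize(a[y0:y0+90,x0:x0+110],None,fx=6.5,fy=6.5,interpolation=cv2.INTER_CUBIC)
cv2.imwrite('pics/crop1.png',c)
h=cv2.cvtColor(a,cv2.COLOR_BGR2HSV)
r=np.zeros(h.shape[:2],np.uint8)
sil=((h[...,1]<60)&(h[...,2]>130)).astype(np.uint8); r[165:190,255:292]=1
cn=max(cv2.findContours(sil*r,0,1)[0],key=cv2.contourArea); m=cv2.minAreaRect(cn)
print('blk',m); b=cv2.boxPoints(m); p=cast('top0',b,.025)[:,:2]; print(p,p.mean(0),[np.linalg.norm(p[i]-p[i-1]) for i in range(4)])
o=((h[...,0]>4)&(h[...,0]<16)&(h[...,1]>200)&(h[...,2]>120)).astype(np.uint8)
o[:150]=0;o[210:]=0
for cc in cv2.findContours(o,0,1)[0]:
    if cv2.contourArea(cc)>3: 
        m=cv2.minAreaRect(cc); print(m, cast('top0',cv2.boxPoints(m),.040)[:,:2].round(4).tolist())
# shelf height: corners top image & scene image triangulate
def ray(f,uv):
    p=cast(f,uv,0)[0]; T=np.load('pics/'+f+'.npz')['T'];o=T[:3,3]; d=p-o; return o,d/np.linalg.norm(d)
for u,v in [((228*.64,432*.64),(52,88)),((545*.64,408*.64),(187,220)),((230*.64,565*.64),None)]:
    if v is None: continue
    o1,d1=ray('top0',u);o2,d2=ray('scene0',v)
    A=np.c_[d1,-d2]; s,res,_,_=np.linalg.lstsq(A,o2-o1,rcond=None); print('shelf',o1+d1*s[0],o2+d2*s[1])
for u in [(228*.64,432*.64),(545*.64,408*.64),(558*.64,540*.64),(230*.64,565*.64)]: print(cast('top0',u,.3),cast('top0',u,.4))
E
```

```text
blk ((272.81707763671875, 175.64634704589844), (24.294937133789062, 9.497111320495605), 6.340191841125488)
[[ 0.67356344 -0.03712262]
 [ 0.7068157  -0.04360794]
 [ 0.69047775 -0.12622466]
 [ 0.65735456 -0.11931188]] [ 0.68205286 -0.08156678] [np.float64(0.08377232407879615), np.float64(0.033878785891876734), np.float64(0.08421669200106673), np.float64(0.03383684945843908)]
((211.5876922607422, 192.3328857421875), (3.5069403648376465, 21.198671340942383), 83.9909896850586) [[0.6423, 0.1675], [0.6442, 0.0959], [0.6321, 0.0954], [0.6302, 0.1669]]
((245.00001525878906, 184.00001525878906), (1.6439898014068604, 14.138313293457031), 80.53767395019531) [[0.6576, 0.0407], [0.6619, -0.0072], [0.6561, -0.0077], [0.6519, 0.0402]]
((242.48997497558594, 168.42999267578125), (2.1213204860687256, 15.273507118225098), 81.8698959350586) [[0.7142, 0.0473], [0.7177, -0.005], [0.7101, -0.0054], [0.7067, 0.0468]]
shelf [0.37728884 0.24034672 0.46412389] [0.21095283 0.20885078 0.45526564]
shelf [ 0.37373646 -0.20560731  0.41960946] [ 0.37712026 -0.2059206   0.41967518]
[[0.3773211  0.28633632 0.3       ]] [[0.37730144 0.25831505 0.4       ]]
[[ 0.37326516 -0.23578879  0.3       ]] [[ 0.3736592  -0.21055543  0.4       ]]
[[ 0.16821259 -0.22904655  0.3       ]] [[ 0.18952115 -0.20450087  0.4       ]]
[[0.1739705  0.28787905 0.3       ]] [[0.19469178 0.25970043 0.4       ]]
```

View pics/crop1.png

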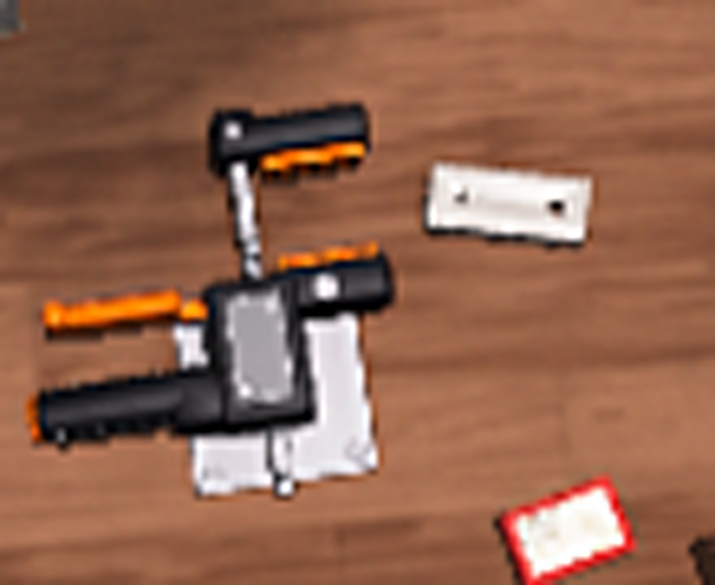

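The crop shows the silver two-hole block at about (510,205) in the crop. The clamp has its throat opening right (world -y), grip and trigger pointing left (world +y), and the sliding jaw at the far side. That confirms the choice. I'll go over it high and look with the wrist camera.

```bash
python3 -m pendant '[[9.4,[0,0,-4],[0,0,0]],[9.4,[-4,-4,-7],[0,0,-3]],[9.4,[-6,-8,-8],[0,0,-8]],[9.4,[-9,-12,-8],[0,0,-14]],[9.4,[-11,-16,-8],[0,0,-20]],[9.4,[-13,-20,-8],[0,0,-26]],[9.4,[-16,-24,-8],[0,0,-31]],[9.4,[-18,-27,-8],[0,0,-36]],[9.4,[-21,-31,-8],[0,0,-40]],[9.4,[-23,-35,-8],[0,0,-45]],[9.4,[-26,-39,-8],[0,0,-49]],[9.4,[-28,-42,-8],[0,0,-53]]]' 30
python3 -c "
from plant import observe;o=observe();print(o['q'],o['ee_pos'],o['tcp_rot'])"
```

```text
clock: 1.1
ee_pos: [0.4985, -0.2277, 0.2853]
tcp_rot: [3.116, -0.401, -0.001]
ft_force: [0.2, 0.4, -0.8]
gripper_width: 0.0939
[ 5.63572848e-01  4.07431852e-01 -2.70345556e-01  1.69046114e+00
  1.21699915e-01  1.06058202e+00 -1.01960815e-03] [ 0.4985349  -0.22774177  0.28532569] [ 3.11591192e+00 -4.00604714e-01 -6.82674868e-04]
```

```bash
python3 -m pendant '[[9.4,[1,-4,0],[0,0,-1]],[9.4,[2,-8,0.5],[0,0,-2]],[9.4,[3,-12,1.5],[0,0,-3]],[9.4,[4,-15,2.5],[0,0,-4]],[9.4,[5,-17,3],[0,0,-4]],[9.4,[5,-17,3],[0,0,-4]],[9.4,[5,-17,3],[0,0,-4]],[9.4,[5,-17,3],[0,0,-4]]]' 
python3 - <<'E'
from h import *
o=observe();print(o['q'],o['ee_pos'],o['tcp_rot'])
a,c=snap('wrist','w1');print(c)
b,_=snap('scene','s1')
cv2.imwrite('pics/w1v.png',cv2.resize(a[:,:,::-1],(800,600),interpolation=cv2.INTER_CUBIC))
# kinematics estimate, planar part
E
```

```text
clock: 1.77
ee_pos: [0.5892, -0.0792, 0.2552]
tcp_rot: [3.126, -0.298, -0.002]
ft_force: [-0.5, -0.0, -0.4]
gripper_width: 0.0936
[ 0.2785943   0.51068648 -0.30212006  1.60836218  0.16965901  1.04951639
 -0.26242933] [ 0.58924174 -0.07924872  0.25516548] [ 3.12630010e+00 -2.98322060e-01 -1.70224964e-03]
{'intrinsics': array([[297.31863964,   0.        , 256.25048642],
       [  0.        , 297.31863964, 187.91130734],
       [  0.        ,   0.        ,   1.        ]]), 'cam_to_world': array([[ 9.82022538e-01, -1.80844374e-01, -5.41021929e-02,
         6.03787254e-01],
       [-1.88763294e-01, -9.41416852e-01, -2.79468655e-01,
         2.69499533e-03],
       [-3.92382094e-04,  2.84657026e-01, -9.58629346e-01,
         4.33451186e-01],
       [ 0.00000000e+00,  0.00000000e+00,  0.00000000e+00,
         1.00000000e+00]])}
```

View pics/w1v.png

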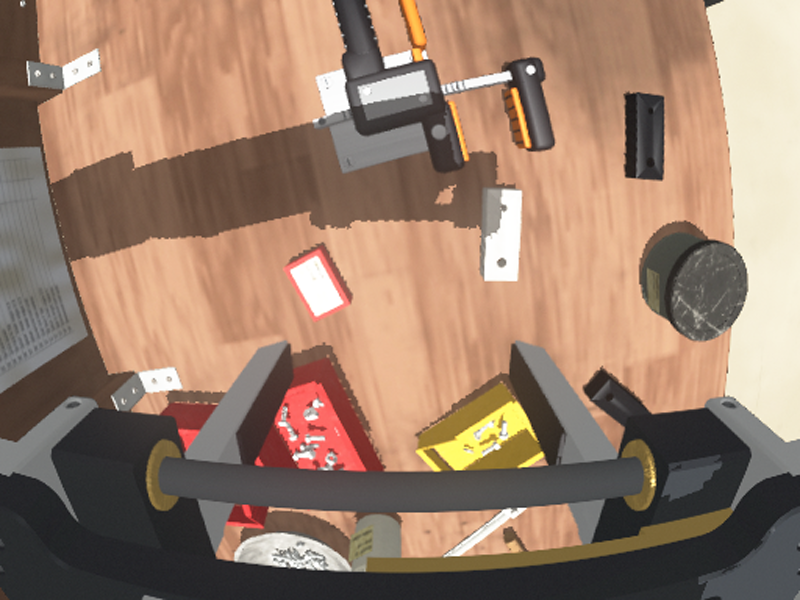

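View pics/s1.png

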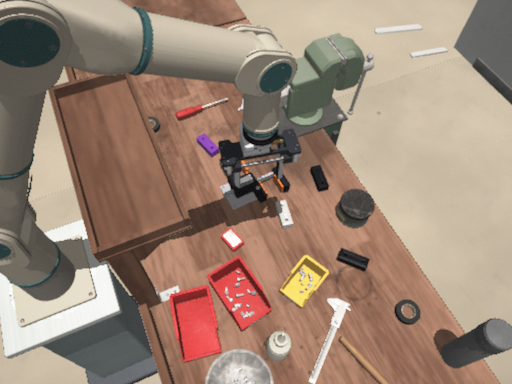

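The wrist view shows the fixed pad strip at (456,130), the sliding pad at (515,118), the bar at (478,82) and the block at (502,235). In the scene view the arm stays well above the shelf. Now I measure the frames.

```bash
python3 - <<'E'
from h import *
a=cv2.imread('pics/w1.png'); h=cv2.cvtColor(a,cv2.COLOR_BGR2HSV)
o=((h[...,0]>4)&(h[...,0]<22)&(h[...,1]>190)&(h[...,2]>110)).astype(np.uint8)
o[120:]=0
for cc in cv2.findContours(o,0,1)[0]:
    if cv2.contourArea(cc)>8:
        P=cast('w1',cc.reshape(-1,2),.039,True)[:,:2]
        m=cv2.minAreaRect((P*1000).astype(np.float32)); print('or',np.array(m[0]).round(1),np.array(m[1]).round(1),round(m[2],1)); print(cv2.boxPoints(m).round(1).tolist())
# block: light pixels incl. shadowed ; region
r=np.zeros(o.shape,np.uint8); r[115:185,300:340]=1
s=((h[...,1]<70)&(h[...,2]>90)).astype(np.uint8)*r
cc=max(cv2.findContours(s,0,1)[0],key=cv2.contourArea)
P=cast('w1',cc.reshape(-1,2),.025,True)[:,:2]
m=cv2.minAreaRect((P*1000).astype(np.float32)); print('blk',m,cv2.boxPoints(m).round(1).tolist())
# bar line: bright greys between housing and sliding jaw
q=lambda u,z:(cast('w1',np.array(u)*.64,z,True)[:,:2]*1000).round(1).tolist()
print('bar',q([(447,88),(505,76)],.035))
print('tail',q([(318,122)],.035)); print('housing top',q([(437,62),(443,117),(357,133),(348,84)],.048))
print('grip end/jaw ends',q([(466,165),(436,172),(551,147),(528,150)],.044))
cv2.imwrite('pics/c2.png',cv2.resize(a[0:185,195:360],None,fx=4,fy=3.2,interpolation=cv2.INTER_CUBIC)) 
cv2.imwrite('pics/c2.png',cv2.resize(a[0:185,195:360],None,fx=3.2,fy=3.2,interpolation=cv2.INTER_CUBIC))
E
```

```text
or [632.6 120.1] [ 2.9 42.6] 5.6
[[629.0999755859375, 141.1999969482422], [633.2000122070312, 98.80000305175781], [636.0999755859375, 99.0999984741211], [632.0, 141.5]]
blk ((679.8524780273438, -78.52619934082031), (85.05884552001953, 37.00313186645508), 79.6042709350586) [[654.0, -117.0], [690.4000244140625, -123.69999694824219], [705.7000122070312, -40.0], [669.2999877929688, -33.400001525878906]]
bar [[654.0, 56.6], [705.6, 60.1]]
tail [[541.3, 49.1]]
housing top [[648.5, 78.1], [644.5, 31.3], [573.1, 31.4], [573.7, 73.6]]
grip end/jaw ends [[656.6, -11.4], [630.7, -12.9], [732.7, -6.9], [711.7, -6.8]]
```

View pics/c2.png

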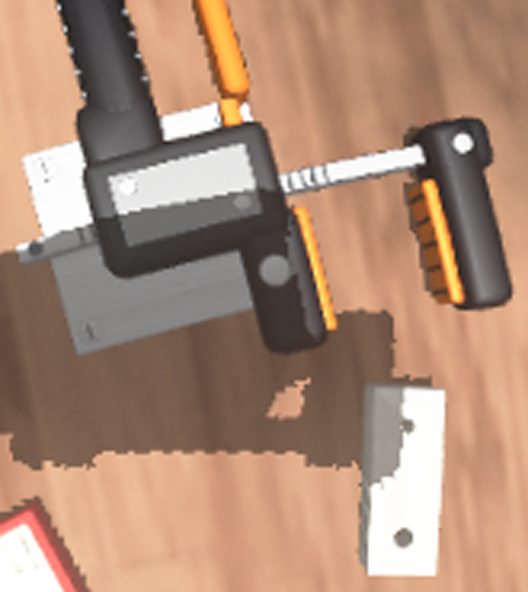

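The crop shows the fixed pad top strip from (298,207) to (332,329), the sliding pad strip from (425,180) to (460,302), the bar from (285,183) to (424,155), and the block top between (372,385) and (442,575). The grip and trigger are partly out of frame.

```bash
python3 - <<'E'
from h import *
q=lambda u,z:(cast('w1',np.array(u)/3.2+[195,0],z,True)[:,:2]*1000).round(1)
print('fix face',q([(304,206),(337,328)],.039).tolist())
print('slide face',q([(424,180),(450,302)],.039).tolist(),q([(408,186),(434,302)],.009).tolist())
print('bar',q([(285,183),(424,155),(60,240)],.035).tolist())
print('trig front',q([(228,0),(247,92)],.044).tolist())
print('fix arm end',q([(290,352),(325,345)],.040).tolist())
print('block top',q([(368,385),(445,388),(440,577),(370,575)],.025).tolist())
b=q([(285,183),(424,155),(60,240)],.035); d=b[1]-b[2]; print('bar ang',np.degrees(np.arctan2(d[1],d[0])))
for n,u in (('fix',[(304,206),(337,328)]),('sl',[(424,180),(450,302)])):
    p=q(u,.039); d=p[0]-p[1]; print(n,np.linalg.norm(d),np.degrees(np.arctan2(d[1],d[0])))
# first-view: top camera same items
for cc in [[(185,190),(250,178)]]: pass
t=lambda u,z:(cast('top0',np.array(u)/6.5+[195,145],z)[:,:2]*1000).round(1).tolist()
print('top: bar',t([(237,165),(251,272),(284,485)],.035),'fixface',t([(279,262),(377,247)],.039),'trig front',t([(45,305),(180,292)],.044))
print('grip end',t([(35,395),(38,438)],.04),'sl face',t([(262,170),(364,158)],.039))
E
```

```text
fix face [[656.5, 44.5], [660.7, -8.0]]
slide face [[708.4, 48.4], [710.2, -4.3]] [[708.6, 50.1], [710.9, -3.8]]
bar [[651.1, 55.9], [711.6, 59.7], [555.5, 50.1]]
trig front [[642.7, 137.1], [642.3, 95.3]]
fix arm end [[639.6, -14.5], [654.4, -14.1]]
block top [[671.9, -34.9], [705.7, -41.6], [691.8, -126.0], [659.8, -119.0]]
bar ang 3.5192031523944123
fix 52.66773205673471 94.57392125990091
sl 52.730731077806986 91.9562111243146
top: bar [[709.6, 59.3], [651.2, 56.0], [537.9, 47.0]] fixface [[654.5, 40.9], [658.4, -10.9]] trig front [[640.4, 163.5], [641.6, 93.2]]
grip end [[594.3, 171.7], [571.8, 171.3]] sl face [[704.8, 46.2], [707.0, -7.9]]
```

```bash
python3 -m pendant '[[7,[3,0.6,3],[0,0,0]],[7,[6,1.2,6],[0,0,0]],[7,[9.1,2,9],[0,0,0]],[7,[9.1,2,13],[0,0,0]],[7,[9.1,2,16],[0,0,0]],[7,[9.1,2,18.5],[0,0,0]],[7,[9.1,2,18.5],[0,0,0]],[7,[9.1,2,18.5],[0,0,0]]]' 
python3 - <<'E'
from h import *
o=observe();print(o['q'],o['ee_pos'],o['tcp_rot'])
a,c=snap('wrist','w2')
h=cv2.cvtColor(a[:,:,::-1],cv2.COLOR_BGR2HSV)
cv2.imwrite('pics/w2v.png',cv2.resize(a[:,:,::-1],(700,525),interpolation=cv2.INTER_CUBIC))
E
```

```text
clock: 2.53
ee_pos: [0.6744, -0.1161, 0.0699]
tcp_rot: [3.127, -0.299, -0.004]
ft_force: [0.7, 0.4, 0.6]
gripper_width: 0.0699
[ 0.26600202  0.83949207 -0.24641197  1.51445265  0.25124384  0.821227
 -0.26488487] [ 0.67436318 -0.11613904  0.06989612] [ 3.12687093 -0.29937963 -0.00368708]
```

View pics/w2v.png

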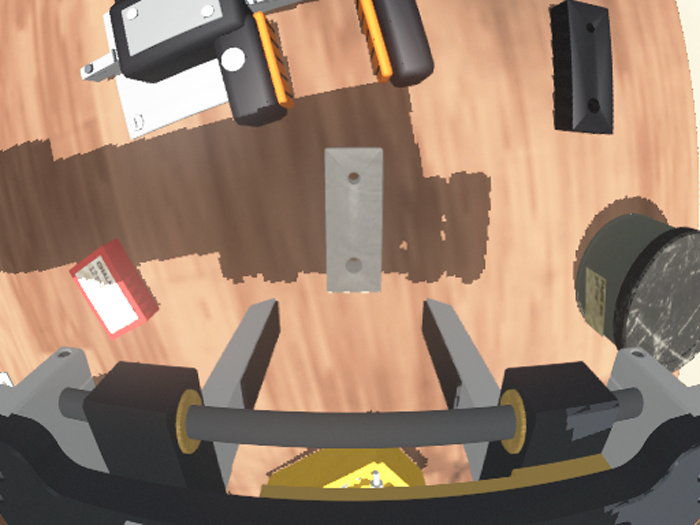

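The block at (354,220) is centred between the fingers and square to them. I'll refine both frames from this near view while going down.

```bash
python3 - <<'E'
from h import *
q=lambda u,z:(cast('w2',np.array(u)*512/700,z,True)[:,:2]*1000).round(1)
b=q([(326,149),(382,149),(381,292),(328,292)],.025); print(b.tolist(),b.mean(0)); d=(b[0]+b[1]-b[2]-b[3])/2; print(np.linalg.norm(d),np.degrees(np.arctan2(d[1],d[0])))
print('fix face',q([(262,13),(293,106)],.039).tolist(),'slide',q([(360,3),(381,80)],.039).tolist())
E
python3 -m pendant '[[7,[0,0,2.5],[0,0,0]],[7,[0,0,5],[0,0,0]],[7,[0,0,6.5],[0,0,0]],[7,[0,0,6.5],[0,0,0]],[5,[0,0,6.5],[0,0,0]],[2.5,[0,0,6.5],[0,0,0]],[2.5,[0,0,6.5],[0,0,0]],[2.5,[0,0,6.5],[0,0,0]],[2.5,[0,0,6.5],[0,0,0]],[2.5,[0,0,6.5],[0,0,0]]]' 30
```

```text
[[674.9, -36.6], [704.8, -42.3], [689.9, -123.8], [659.2, -117.9]] [682.2  -80.15]
82.82541880364987 79.35484782742826
fix face [[657.1, 42.7], [663.6, -11.1]] slide [[707.5, 36.7], [709.9, -6.6]]
clock: 3.42
ee_pos: [0.6759, -0.1148, 0.0061]
tcp_rot: [3.128, -0.297, 0.002]
ft_force: [0.4, 0.7, -0.1]
gripper_width: 0.0333
```

```bash
python3 -m pendant '[[2.5,[0.1,-0.6,0],[0,0,-4]],[2.5,[0.2,-1.2,0],[0,0,-8]],[2.5,[0.3,-1.8,0],[0,0,-12]],[2.5,[0.4,-2.4,0],[0,0,-14.3]],[2.5,[0.2,-3.1,0],[0,0,-14.3]],[2.5,[0,-3.8,0],[0,0,-14.3]],[2.5,[-0.2,-4.5,0],[0,0,-14.3]],[2.5,[-0.2,-4.5,0],[0,0,-14.3]]]'
python3 - <<'E'
from h import *
a,c=snap('wrist','w3')
cv2.imwrite('pics/w3v.png',cv2.resize(a[:240,:,::-1],(800,375),interpolation=cv2.INTER_CUBIC))
E
```

```text
clock: 4.08
ee_pos: [0.6823, -0.0681, 0.0061]
tcp_rot: [-3.139, -0.097, -0.001]
ft_force: [-0.8, -1.0, 5.2]
gripper_width: 0.0314
```

View pics/w3v.png

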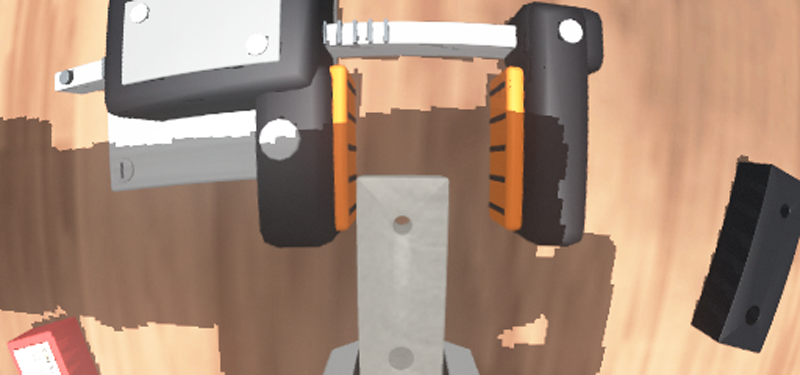

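The block is entering the throat with its left edge at (357,180) and the fixed pad face at about (349,150), nearly parallel. I compute the clearance and the remaining way.

```bash
python3 - <<'E'
from h import *
o=observe();print(o['ee_pos'],o['tcp_rot'])
q=lambda u,z:(cast('w3',np.array(u)/1.5625,z,True)[:,:2]*1000).round(1)
def ang(n,p): d=p[0]-p[1]; print(n,p.tolist(),'len',round(float(np.linalg.norm(d)),1),'ang',round(float(np.degrees(np.arctan2(d[1],d[0]))),1))
ang('fix face top',q([(347,66),(349,228)],.039))
ang('fix face bot',q([(357,85),(357,215)],.009))
ang('sl face top',q([(508,66),(505,228)],.039)); ang('sl bot',q([(488,110),(488,218)],.009))
ang('blk left',q([(358,180),(359,340)],.025)); ang('blk right',q([(447,180),(446,340)],.025))
ang('blk front',q([(447,178),(357,178)],.025))
ang('bar near edge',q([(515,54),(390,56)],.035)); ang('bar far edge',q([(515,26),(390,22)],.035))
ang('arm end',q([(265,245),(335,242)],.042))
E
```

```text
[ 0.68235092 -0.0680542   0.0060451 ] [-3.13868064e+00 -9.66500158e-02 -1.26341366e-03]
fix face top [[657.6, 44.1], [661.0, -7.3]] len 51.5 ang 93.8
fix face bot [[658.1, 42.8], [660.8, -6.7]] len 49.6 ang 93.1
sl face top [[707.6, 48.2], [710.7, -3.9]] len 52.2 ang 93.4
sl bot [[707.5, 36.9], [710.8, -4.5]] len 41.5 ang 94.6
blk left [[661.9, 7.4], [664.6, -50.9]] len 58.4 ang 92.7
blk right [[692.2, 9.3], [696.9, -48.9]] len 58.4 ang 94.6
blk front [[692.2, 10.0], [661.5, 8.1]] len 30.8 ang 3.5
bar near edge [[710.6, 53.6], [670.5, 48.8]] len 40.4 ang 6.8
bar far edge [[710.1, 63.5], [669.8, 60.5]] len 40.4 ang 4.3
arm end [[634.3, -13.5], [657.1, -11.5]] len 22.9 ang -175.0
```

```bash
python3 -m pendant '[[2.5,[0,-0.8,0],[0,0,0]],[2.5,[0,-1.6,0],[0,0,0]],[2.5,[0,-2.4,0],[0,0,0]],[2.5,[0,-3.2,0],[0,0,0]],[2.5,[0,-3.8,0],[0,0,0]],[2.5,[0,-4.0,0],[0,0,0]],[2.5,[0,-4.0,0],[0,0,0]]]' && python3 -m pendant '[[2.5,[0,-0.1,0],[0,0,0]],[2.5,[0,-0.2,0],[0,0,0]],[2.5,[0,-0.2,0],[0,0,0]]]'
```

```text
clock: 4.72
ee_pos: [0.68, -0.0301, 0.0061]
tcp_rot: [3.14, 0.095, 0.001]
ft_force: [0.9, -3.1, 5.5]
gripper_width: 0.0316
clock: 4.97
ee_pos: [0.6799, -0.0299, 0.006]
tcp_rot: [3.138, 0.093, 0.001]
ft_force: [0.2, -4.8, 6.7]
gripper_width: 0.0316
```

```bash
python3 - <<'E'
from h import *
a,c=snap('wrist','w4')
cv2.imwrite('pics/w4v.png',cv2.resize(a[:240,100:420,::-1],(800,600),interpolation=cv2.INTER_CUBIC))
E
```

```text
(no output)
```

View pics/w4v.png

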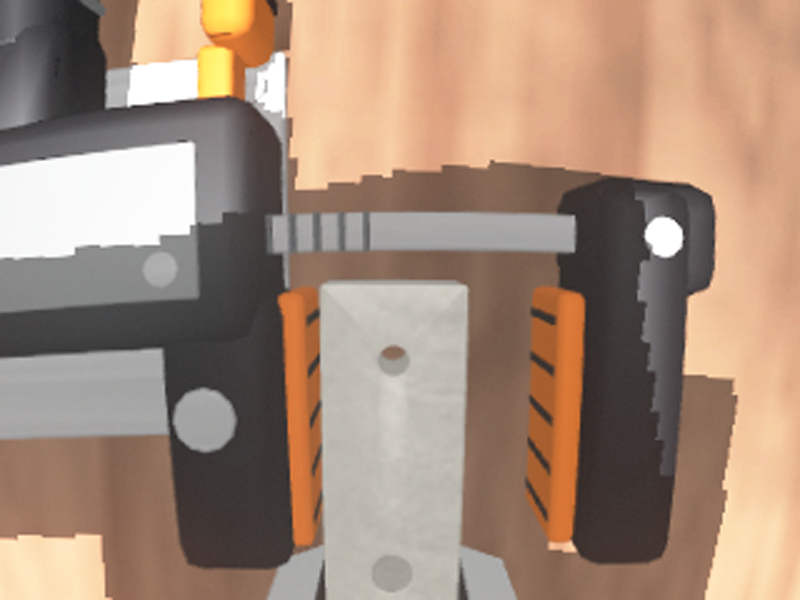

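```bash
python3 - <<'E'
from h import *
o=observe();print(o['ee_pos'],o['ft_force'],o['moment'],o['effort'])
q=lambda u,z:(cast('w4',np.array(u)/2.5+[100,0],z,True)[:,:2]*1000).round(1).tolist()
print('front top',q([(322,283),(466,283)],.025),'bar near',q([(380,251),(570,251)],.035),'bar far',q([(380,213),(570,215)],.035))
print('bar near if at z12',q([(380,251),(570,251)],.012))
print('fix bot',q([(322,300),(322,500)],.009),'fix top',q([(306,292),(314,545)],.039),'blk left',q([(321,290),(325,560)],.025),'arm end',q([(190,568),(290,562)],.042))
print('slide top',q([(557,290),(550,540)],.039),'blk right',q([(467,290),(462,560)],.025))
E
```

```text
[ 0.67990534 -0.02988716  0.0060615 ] [-0.23409741 -6.31119486  5.2118104 ] [-1.24241144 -0.15860807 -0.02855515] [-3.62001255e+00 -5.83954167e+01 -6.98282987e+00 -1.20020744e+01
 -1.23070724e+00 -4.21894994e-01 -1.70498964e-02]
front top [[659.5, 46.8], [690.0, 48.6]] bar near [[671.5, 54.2], [709.7, 57.3]] bar far [[671.1, 61.8], [709.1, 64.7]]
bar near if at z12 [[671.2, 54.3], [715.3, 57.9]]
fix bot [[658.2, 42.0], [660.2, -7.4]] fix top [[657.6, 45.5], [661.0, -7.2]] blk left [[659.3, 45.2], [662.5, -16.6]] arm end [[634.5, -13.2], [656.3, -10.1]]
slide top [[706.7, 49.2], [711.2, -3.2]] blk right [[690.4, 47.1], [694.5, -14.8]]
```

The front end at row 283 is still about 6 mm short of the bar's near edge at row 251. The arm is just lagging under a 5 N drag, so I push on in small steps.

```bash
python3 -m pendant '[[2.5,[0,-0.2,0],[0,0,0]],[2.5,[0,-0.4,0],[0,0,0]],[2.5,[0,-0.4,0],[0,0,0]],[2.5,[0,-0.4,0],[0,0,0]]]';python3 -m pendant '[[2.5,[0,-0.2,0],[0,0,0]],[2.5,[0,-0.3,0],[0,0,0]],[2.5,[0,-0.3,0],[0,0,0]]]'
```

```text
clock: 5.35
ee_pos: [0.6797, -0.0257, 0.0061]
tcp_rot: [3.138, 0.093, 0.001]
ft_force: [-0.7, -4.7, 6.7]
gripper_width: 0.0313
clock: 5.6
ee_pos: [0.6795, -0.023, 0.0061]
tcp_rot: [3.138, 0.093, 0.001]
ft_force: [0.3, -5.2, 6.5]
gripper_width: 0.0317
```

```bash
python3 -m pendant '[[2.5,[0,-0.1,0],[0,0,0]],[2.5,[0,-0.2,0],[0,0,0]],[2.5,[0,-0.2,0],[0,0,0]]]';python3 -c "
from h import *
a,c=snap('wrist','w5')
q=lambda u,z:(cast('w5',np.array(u)/2.5+[100,0],z,True)[:,:2]*1000).round(1).tolist()
g=cv2.cvtColor(a,cv2.COLOR_RGB2GRAY)[85:140,252:262].mean(1).round().astype(int); print(list(zip(range(85,140),g)))
print(cast('w5',[(257,100),(257,105),(257,110)],.035,True)*1000,cast('w5',[(257,105),(257,110),(257,115)],.025,True)*1000)"
```

```text
clock: 5.85
ee_pos: [0.6795, -0.023, 0.0061]
tcp_rot: [3.136, 0.092, 0.001]
ft_force: [-0.1, -7.9, 5.6]
gripper_width: 0.0316
[(85, np.int64(112)), (86, np.int64(112)), (87, np.int64(113)), (88, np.int64(112)), (89, np.int64(111)), (90, np.int64(111)), (91, np.int64(111)), (92, np.int64(111)), (93, np.int64(111)), (94, np.int64(110)), (95, np.int64(110)), (96, np.int64(110)), (97, np.int64(111)), (98, np.int64(152)), (99, np.int64(167)), (100, np.int64(169)), (101, np.int64(169)), (102, np.int64(169)), (103, np.int64(169)), (104, np.int64(168)), (105, np.int64(168)), (106, np.int64(167)), (107, np.int64(166)), (108, np.int64(164)), (109, np.int64(165)), (110, np.int64(165)), (111, np.int64(166)), (112, np.int64(157)), (113, np.int64(148)), (114, np.int64(203)), (115, np.int64(204)), (116, np.int64(204)), (117, np.int64(203)), (118, np.int64(201)), (119, np.int64(200)), (120, np.int64(199)), (121, np.int64(197)), (122, np.int64(195)), (123, np.int64(194)), (124, np.int64(195)), (125, np.int64(196)), (126, np.int64(196)), (127, np.int64(197)), (128, np.int64(197)), (129, np.int64(197)), (130, np.int64(197)), (131, np.int64(197)), (132, np.int64(196)), (133, np.int64(195)), (134, np.int64(193)), (135, np.int64(191)), (136, np.int64(189)), (137, np.int64(189)), (138, np.int64(175)), (139, np.int64(140))]
[[673.62689624  61.54352244  35.        ]
 [673.77527523  59.04088005  35.        ]
 [673.92379002  56.5371354   35.        ]] [[673.82230077  58.9120323   25.        ]
 [673.98077832  56.24032992  25.        ]
 [674.13949073  53.56593765  25.        ]]
```

```bash
python3 -m pendant '[[2.5,[0,-0.2,0],[0,0,0]],[2.5,[0,-0.4,0],[0,0,0]],[2.5,[0,-0.4,0],[0,0,0]],[2.5,[0,-0.4,0],[0,0,0]]]'
```

```text
clock: 6.23
ee_pos: [0.6795, -0.0227, 0.0061]
tcp_rot: [3.132, 0.089, 0.002]
ft_force: [2.3, -12.3, 6.0]
gripper_width: 0.0317
```

The block no longer moves and the force is rising (12 N), so its end is against the bar. I ease off, release, back away and lift.

```bash
python3 -m pendant '[[2.5,[0,0.3,0],[0,0,0]],[2.5,[0,0.6,0],[0,0,0]],[4,[0,0.7,0],[0,0,0]],[5,[0,0.7,0],[0,0,0]],[5,[0,0.7,0],[0,0,0]],[5,[0,1.5,0],[0,0,0]],[5,[0,2.5,0],[0,0,0]],[5,[0,3.5,-2],[0,0,0]],[6,[0,3.5,-6],[0,0,0]],[9,[0,2,-10],[0,0,0]],[9.4,[0,0,-12],[0,0,0]],[9.4,[-1,-3,-12],[0,0,0]]]'
```

```text
clock: 7.23
ee_pos: [0.6717, 0.0116, 0.1309]
tcp_rot: [3.14, 0.086, 0.016]
ft_force: [0.7, 0.9, -0.0]
gripper_width: 0.0732
```

```bash
python3 -m pendant '[[9.4,[-1.5,-3.5,0],[0,0,0]],[9.4,[-3,-7,0],[0,0,0]],[9.4,[-4.2,-10,0],[0,0,0]],[9.4,[-5.2,-12.2,0],[0,0,0]],[9.4,[-5.2,-12.2,0],[0,0,0]],[9.4,[-5.2,-12.2,0],[0,0,0]],[9.4,[-5.2,-12.2,0],[0,0,0]]]'; python3 - <<'E'
from h import *
o=observe();print(o['ee_pos'],o['tcp_rot'])
a,c=snap('wrist','w6')
b,c=snap('scene','s6')
x=cv2.resize(a[:,:,::-1],(512,384)); y=cv2.resize(b[100:244,160:320,::-1],(427,384),interpolation=cv2.INTER_CUBIC)
cv2.imwrite('pics/w6v.png',cv2.resize(np.hstack([x,y]),(800,327),interpolation=cv2.INTER_AREA))
E
```

```text
clock: 7.82
ee_pos: [0.6077, 0.1312, 0.1252]
tcp_rot: [3.139, 0.093, -0.001]
ft_force: [0.0, -0.7, -0.6]
gripper_width: 0.0938
[0.60768811 0.13121947 0.12516975] [ 3.13911053e+00  9.33032572e-02 -1.16929470e-03]
```

View pics/w6v.png

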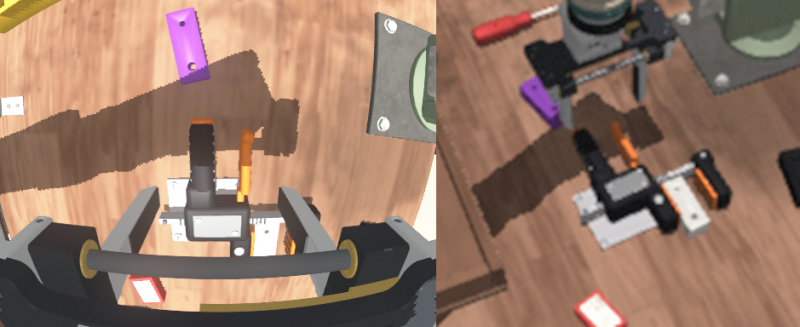

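```bash
python3 - <<'E'
from h import *
q=lambda u,z:(cast('w6',np.array(u)/.852,z,True)[:,:2]*1000).round(1).tolist()
O=np.array([656,56.5]);t=np.radians(93.5);X=np.array([np.cos(t),np.sin(t)]);Y=np.array([-X[1],X[0]])
f=lambda n,u,z:print(n,[[round(float((np.array(p)-O)@X),1),round(float((np.array(p)-O)@Y),1)] for p in q(u,z)])
a=cv2.imread('pics/w6.png');h=cv2.cvtColor(a,cv2.COLOR_BGR2HSV)
o=((h[...,0]>4)&(h[...,0]<22)&(h[...,1]>190)&(h[...,2]>110)).astype(np.uint8);o[:140]=0;o[240:]=0;o[:,:270]=0;o[:,305:]=0
ys,xs=np.nonzero(o)
for r in (160,175,190,205,220):
    k=xs[ys==r]; 
    if len(k): f(r,np.array([(k.min(),r),(k.max(),r)])*.852,.044)
f('grip edges',[(190,150),(215,150),(190,170),(215,170)],.045)
f('grip end',[(203,121)],.045)
f('purple',[(187,80),(209,78)],.025)
p=observe()['ee_pos'][:2]*1000; print('tcp',(p-O)@X,(p-O)@Y)
E
```

```text
grip edges [[95.5, 74.8], [95.4, 48.4], [73.2, 75.5], [73.2, 48.4]]
grip end [[126.2, 60.5]]
purple [[169.2, 78.8], [171.1, 54.9]]
tcp 76.73462798641303 43.23538196205436
```

Grip edges measure at y 48.4 and 75 mm (given as 50 and 76), so the frame holds. I descend over grip and trigger.

```bash
python3 -m pendant '[[9.4,[0.1,-0.6,3],[0,0,0]],[9.4,[0.1,-0.6,6],[0,0,0]],[9.4,[0.1,-0.6,9],[0,0,0]],[9.4,[0.1,-0.6,11],[0,0,0]],[9.4,[0.1,-0.6,11.5],[0,0,0]],[9.4,[0.1,-0.6,11.5],[0,0,0]],[9.4,[0.1,-0.6,11.5],[0,0,0]]]' 20 && python3 -m pendant '[[7.6,[0,0,0],[0,0,0]],[6.8,[0,0,0],[0,0,0]],[6.2,[-0.3,0,0],[0,0,0]],[5.6,[-0.6,0,0],[0,0,0]],[5,[-0.9,0,0],[0,0,0]],[4.4,[-1.2,0,0],[0,0,0]],[3.8,[-1.3,0,0],[0,0,0]],[3.8,[-1.3,0,0],[0,0,0]],[3.8,[-1.3,0,0],[0,0,0]],[3.8,[-1.3,0,0],[0,0,0]]]' 20
```

```text
clock: 8.5
ee_pos: [0.6092, 0.1381, 0.0111]
tcp_rot: [-3.14, -0.093, -0.001]
ft_force: [0.6, -0.9, 0.1]
gripper_width: 0.0937
clock: 9.33
ee_pos: [0.5973, 0.1383, 0.0116]
tcp_rot: [-3.139, -0.095, -0.007]
ft_force: [5.2, 1.0, 4.1]
gripper_width: 0.0426
```

```bash
python3 -m pendant '[[6,[0.5,0,0],[0,0,0]],[8,[1.3,0,0],[0,0,0]],[8,[1.3,0,0],[0,0,0]],[8,[1.3,0,0],[0,0,0]],[6.8,[1.3,0,0],[0,0,0]],[6.2,[1,0,0],[0,0,0]],[5.6,[0.8,0,0],[0,0,0]],[5,[0.6,0,0],[0,0,0]],[4.4,[0.3,0,0],[0,0,0]],[3.8,[0.2,0,0],[0,0,0]],[3.8,[0.2,0,0],[0,0,0]],[3.8,[0.2,0,0],[0,0,0]]]'; python3 -c "
from h import *
a,c=snap('scene','s7')
cv2.imwrite('pics/s7v.png',cv2.resize(a[120:240,180:320,::-1],(700,600),interpolation=cv2.INTER_CUBIC))"
```

```text
clock: 10.33
ee_pos: [0.5973, 0.1379, 0.0103]
tcp_rot: [3.14, 0.095, 0.0]
ft_force: [4.2, 0.6, -3.5]
gripper_width: 0.0427
```

View pics/s7v.png

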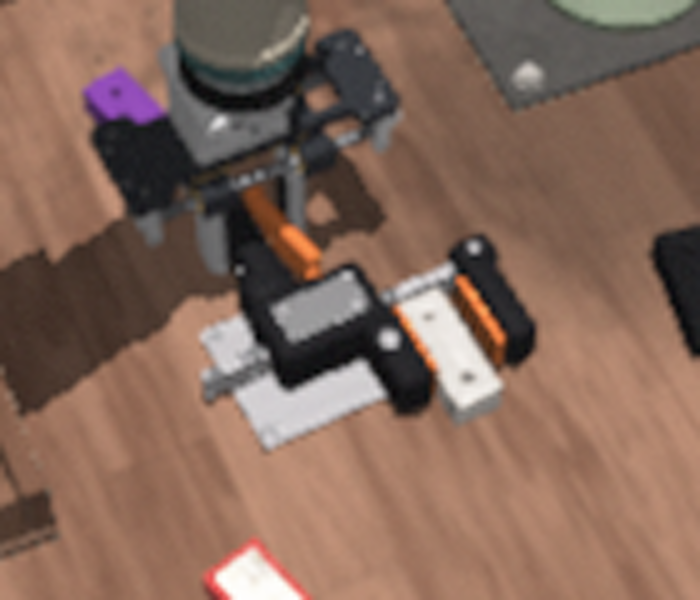

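```bash
python3 -m pendant '[[6,[0.4,0,0],[0,0,0]],[8,[1.1,0,0],[0,0,0]],[8,[1.1,0,0],[0,0,0]],[8,[1.1,0,0],[0,0,0]],[6.8,[1.1,0,0],[0,0,0]],[6.2,[0.9,0,0],[0,0,0]],[5.6,[0.7,0,0],[0,0,0]],[5,[0.5,0,0],[0,0,0]],[4.4,[0.2,0,0],[0,0,0]],[3.8,[0.2,0,0],[0,0,0]],[3.8,[0.2,0,0],[0,0,0]],[3.8,[0.2,0,0],[0,0,0]]]'
```

```text
clock: 11.38
ee_pos: [0.5972, 0.1381, 0.0106]
tcp_rot: [3.139, 0.096, -0.005]
ft_force: [-3.9, -1.0, 6.8]
gripper_width: 0.0427
```

```bash
python3 -m pendant '[[6,[0.4,0,0],[0,0,0]],[8,[1.2,0,0],[0,0,0]],[8,[1.2,0,0],[0,0,0]],[8,[1.2,0,0],[0,0,0]],[6.8,[1.2,0,0],[0,0,0]],[6.2,[0.9,0,0],[0,0,0]],[5.8,[0.7,0,0],[0,0,0]],[5.4,[0.5,0,0],[0,0,0]],[5.4,[0.5,0,0],[0,0,0]],[5.4,[0.5,0,0],[0,0,0]]]' 20; python3 -m pendant '[[5,[-0.2,0,0],[0,0,0]],[4.8,[-0.3,0,0],[0,0,0]],[4.8,[-0.3,0,0],[0,0,0]],[4.8,[-0.3,0,0],[0,0,0]]]'
```

```text
clock: 12.22
ee_pos: [0.6031, 0.1384, 0.0101]
tcp_rot: [3.14, 0.096, -0.003]
ft_force: [-5.7, -0.4, -1.1]
gripper_width: 0.0543
clock: 12.55
ee_pos: [0.6, 0.1381, 0.0101]
tcp_rot: [3.14, 0.093, -0.004]
ft_force: [-6.4, -0.3, -1.5]
gripper_width: 0.048
```

```bash
python3 -m pendant '[[4.6,[-0.2,0,0],[0,0,0]],[4.4,[-0.35,0,0],[0,0,0]],[4.1,[-0.4,0,0],[0,0,0]],[4,[-0.4,0,0],[0,0,0]],[4,[-0.4,0,0],[0,0,0]]]'
```

```text
clock: 12.97
ee_pos: [0.5974, 0.1379, 0.0102]
tcp_rot: [3.14, 0.094, 0.0]
ft_force: [-1.7, 0.6, -7.4]
gripper_width: 0.043
```

```bash
python3 -m pendant '[[6,[0.5,0,0],[0,0,0]],[8,[1.2,0,0],[0,0,0]],[8,[1.2,0,0],[0,0,0]],[8,[1.2,0,0],[0,0,0]],[6.8,[1.2,0,0],[0,0,0]],[6.4,[0.95,0,0],[0,0,0]],[6.0,[0.8,0,0],[0,0,0]],[5.7,[0.65,0,0],[0,0,0]],[5.7,[0.65,0,0],[0,0,0]],[5.7,[0.65,0,0],[0,0,0]]]' 20; python3 -m pendant '[[5.4,[-0.1,0,0],[0,0,0]],[5.2,[-0.2,0,0],[0,0,0]],[5.2,[-0.25,0,0],[0,0,0]],[5.2,[-0.25,0,0],[0,0,0]]]'
```

```text
clock: 13.8
ee_pos: [0.6046, 0.1386, 0.011]
tcp_rot: [-3.14, -0.096, -0.003]
ft_force: [-0.3, -1.1, -1.7]
gripper_width: 0.0571
clock: 14.13
ee_pos: [0.603, 0.1385, 0.011]
tcp_rot: [-3.14, -0.095, -0.005]
ft_force: [4.7, -0.4, -1.8]
gripper_width: 0.0544
```

The trigger stopped at 54 mm, short of 52, so it seems to have gone hard. I balance the tool and hold at 23 N to confirm.

```bash
python3 -m pendant '[[5.2,[0.1,0,0],[0,0,0]],[5.0,[0.1,0,0],[0,0,0]],[4.8,[0.1,0,0],[0,0,0]],[4.8,[0.1,0,0],[0,0,0]],[4.8,[0.1,0,0],[0,0,0]]]' 23
```

```text
clock: 14.55
ee_pos: [0.6024, 0.1385, 0.011]
tcp_rot: [-3.14, -0.095, -0.001]
ft_force: [1.6, -1.2, 5.7]
gripper_width: 0.0529
```

It holds at 52.9 mm with 23 N, well short of the 42.7 mm stop, so the trigger is hard. I release and lift off.

```bash
python3 -m pendant '[[6,[0.3,0,0],[0,0,0]],[8,[0.7,0,0],[0,0,0]],[9.4,[0.8,0,0],[0,0,0]],[9.4,[0.8,0,0],[0,0,0]],[9.4,[0.8,0,0],[0,0,0]],[9.4,[0.8,0,-2],[0,0,0]],[9.4,[0.8,0,-6],[0,0,0]],[9.4,[0.8,0,-10],[0,0,0]],[9.4,[0.8,4,-13],[0,0,0]],[9.4,[0.8,8,-16],[0,0,0]],[9.4,[0.8,12,-18],[0,0,0]],[9.4,[0.8,16,-19],[0,0,0]]]'; python3 -m pendant '[[9.4,[0,3,0],[0,0,0]],[9.4,[0,5,0],[0,0,0]],[9.4,[0,5,0],[0,0,0]],[9.4,[0,5,0],[0,0,0]]]'; python3 - <<'E'
from h import *
a,c=snap('wrist','w8')
cv2.imwrite('pics/w8v.png',cv2.resize(a[:300,90:420,::-1],(660,600),interpolation=cv2.INTER_CUBIC))
E
```

```text
clock: 15.55
ee_pos: [0.6192, -0.0033, 0.1967]
tcp_rot: [-3.139, -0.097, -0.004]
ft_force: [0.8, -1.2, 0.2]
gripper_width: 0.0943
clock: 15.88
ee_pos: [0.6212, -0.0542, 0.1939]
tcp_rot: [-3.14, -0.09, 0.002]
ft_force: [-0.4, 0.5, -0.2]
gripper_width: 0.0937
```

View pics/w8v.png

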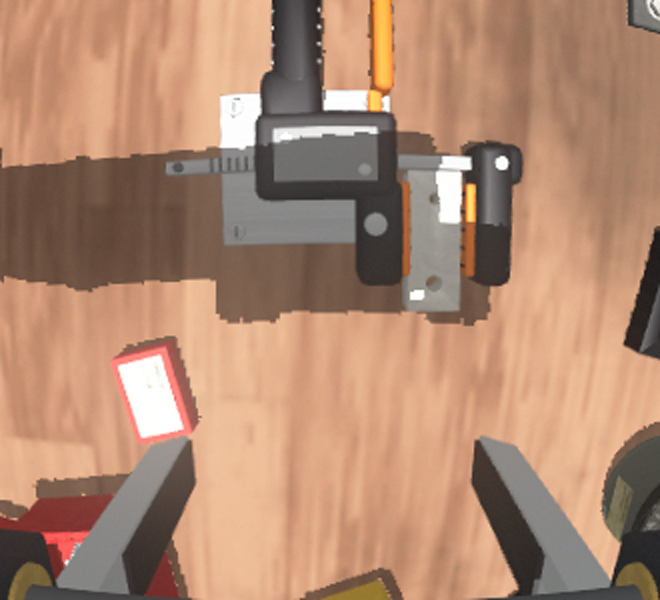

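The final view shows the block between both pads with its end at the bar (row 169) and the trigger away from the grip. I check the numbers once.

```bash
python3 - <<'E'
from h import *
O=np.array([656,56.5]);t=np.radians(93.5);X=np.array([np.cos(t),np.sin(t)]);Y=np.array([-X[1],X[0]])
def f(n,u,z):
    p=cast('w8',np.array(u)/2+[90,0],z,True)[:,:2]*1000-O; print(n,np.c_[p@X,p@Y].round(1).tolist())
f('blk right',[(462,190),(461,310)],.025); f('blk left',[(407,172),(403,309)],.025)
f('blk front',[(410,171),(440,170)],.025); f('blk rear',[(404,310),(460,311)],.025)
f('bar near',[(405,168),(470,169)],.035); f('bar far',[(405,154),(470,156)],.035)
f('slide face top',[(467,185),(466,276)],.039); f('fix face top',[(410,182),(409,276)],.039)
f('trigger front',[(391,5),(394,88)],.044)
E
```

```text
blk right [[-14.8, -33.1], [-86.6, -34.5]]
blk left [[-5.2, -0.5], [-86.3, 0.8]]
blk front [[-4.6, -2.2], [-3.4, -19.9]]
blk rear [[-86.9, 0.2], [-87.2, -33.9]]
bar near [[-3.5, 1.9], [-2.7, -35.5]]
bar far [[4.5, 1.9], [4.8, -35.4]]
slide face top [[-12.2, -32.9], [-64.3, -33.6]]
fix face top [[-11.6, -0.5], [-64.8, -0.6]]
trigger front [[90.4, 10.0], [40.9, 8.9]]
```

All of it agrees: the block is home, the pads are 32–33 mm apart on it, and the trigger is at rest (y 9–10). I hand the job in.

```bash
python3 -c "
from plant import job_done,observe; print(job_done(), observe()['clock'])"
```

```text
the job is handed in; nothing more can be done
the job is handed in; nothing more can be done
```

The steel guide block is clamped in the bar clamp, and I handed the job in at about 16 s on the robot's clock, of the 62 s allowed.

**What I did:** I gripped the block by its rear end, turned it in line with the jaws and slid it flat until its end stopped against the bar, at about 12 N of push. I then squeezed trigger and grip together between the fingers. Four strokes went the full way, down to about 43 mm finger opening. On the fifth the trigger went hard at about 53–54 mm, and I held it there with a 23 N grip. I released it and lifted clear.

**Last checks, from the wrist camera:**
- **Block position:** it spans x from about -4 to -87 mm in the clamp's frame, so its end is at the bar and its length runs along x.
- **Jaws:** the pad faces measure about 32.5 mm apart on the 32 mm block.
- **Trigger:** it is back at rest, with its front face at y of about 9–10 mm.
- **Bystanders:** I touched none on purpose. I didn't measure their positions again at the end.

**Checks that disagreed or stayed open:**
- **First slide:** it stopped about 6 mm short of the bar because the arm gives under drag. I saw this in the picture and pushed on.
- **Clamping force:** it is inferred from the grip setting and the wrist force (about 2 N, nearly balanced). I didn't measure it on the block itself, and I didn't tug the block to test it.

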